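# Draw back the wide syringe plunger and hold it

## Task

Two syringes lean in bench stands, each with its plunger pushed fully home. Take the plunger of the wide syringe, the one with the drum-shaped knob, by its knob and draw it straight along the barrel about 45 mm out, without forcing it sideways or drawing it well past that, then finish while still holding it steady there, because it slides back if let go. Leave the thin syringe with the ball knob and everything else on the bench alone.

Things in the scene. Friction and masses are not known exactly. Their poses are not given: they have to be found in the camera images.
- wide_barrel: Clear round barrel of the wide syringe, fixed. Bore 26 mm dia, outer 32, 96 long. Origin: centre of its closed lower end, about 55 mm above the bench. z: along the bore, up and out of the open mouth (mouth at z = 96 mm, bore floor at 6); it leans 0.35 rad from vertical, roughly towards the robot. y: level, square to the plane of the lean. x: towards its bracket. Place and yaw vary.
- wide_mouth (a point): Centre of that barrel's open mouth (rim flange 40 mm dia), 96 mm up the bore axis from the barrel's origin; axes as the barrel's. The stand has an aluminium base plate 130 x 90 mm, 12 thick, and a bracket behind the barrel, below the mouth.
- wide_knob (a point): Centre of the drum knob (26 mm dia x 28 high, same axis as the plunger) on the loose white plunger of the wide syringe. z: along the plunger, out of the barrel. Pushed home, this centre lies on the bore axis 138 mm from the barrel's origin (42 mm above the mouth); drawn 45 mm out, at 183 mm. The knob's underside is then clear of the mouth by 28 mm (home) or 73 mm (drawn).
- wide_plunger: That plunger, about 0.15 kg (varies): round body 24 mm dia x 84 mm long (1 mm clearance all round in the bore), then a stem 12 mm dia x 34 mm, then the knob to grasp. Origin: centre of its lower end, 132 mm below the knob's centre; z out of the barrel. Only its weight and light friction resist the pull; let go, it slides back.
- thin_knob (a point): Centre of the ball knob (22 mm dia) of the other, thin syringe (barrel 23 mm outer dia) in a like stand beside the wide one; to be left alone. z: along its plunger. The two stands may swap sides.
- vial: Bystander, to be left alone: closed round glass vial, 28 dia x 50 tall mm; origin at its underside.
- weight: Bystander, to be left alone: small brass knobbed weight, 28 dia x 38 tall mm; origin at its underside.
- collar: Bystander, to be left alone: aluminium shaft collar lying flat, 36 dia x 12 tall mm; origin at its underside.
- dish: Bystander, to be left alone: clear shallow culture dish, 90 dia x 15 tall mm; origin at its underside.
- driver: Bystander, to be left alone: screwdriver lying flat, 160 long mm; origin at its underside.
- spanner: Bystander, to be left alone: spanner lying flat, 140 long mm; origin at its underside.
- spray: Bystander, to be left alone: white plastic bottle, 72 dia x 150 tall mm; origin at its underside.
- beaker: Bystander, to be left alone: open glass cup, 64 dia x 75 tall mm; origin at its underside.
There are look-alikes about, which are no part of the job. Leave any blue or turquoise look-alike of the wide_plunger alone.

How it is judged:
By the outcome, as a careful person would: the job done as asked, in the order asked, and still so for the second after the job is handed in, while the arm keeps its last pose, push and grip.
It also fails if it takes over 35 s, if anything falls off the work surface, if the arm or the gripper's body presses on something with over 40 N, if the wrist force passes 120 N, or if a joint passes its speed limit or range.

## Robot

A 6-joint arm with a two-finger parallel gripper is mounted at the origin on the work surface. World frame = base frame: x ahead of the robot, y to its left, z up, the work surface at z = 0. Lengths are in m, angles in degrees, forces in N, time in s.
With the tool pointing down it reaches from about 0.3 to 0.75 m from the base axis. Payload 8.5 kg.
Tool frame: the origin (TCP) lies between the finger pads; the fingertips stand 25 mm ahead of it and the grasp point (between the pads) lies 6 mm ahead of it; x points along the fingers, y is the direction in which the jaws open and shut, and the axes are right-handed (so a half turn about x gives the same grasp; the last joint's range is limited). The gripper opens to 85 mm and grips with 20 to 120 N. Pads are 22 mm wide; open, the fingers measure 114 mm over their backs; the gripper's body (76 mm by 85 mm) begins 54 mm behind the grasp point. The pads swing forward as they close: fully open they stand 13 mm farther back than shut.
Start: joints at [-79.257, 21.807, 74.336, -0, 83.858, -12.336], TCP at [0.216, -0.506, 0.256] pointing down, gripper open.
Joint ranges: [-178.18, 178.18], [-50.72, 133.34], [12.68, 142.11], [-81.47, 261.47], [9.98, 163.14], [-165.26, 165.26]. Speed limits (degrees/s): [136.94, 136.94, 180, 180, 180, 180].

## Interface

Orientations are given as a 3x3 rotation matrix whose columns are the frame's x, y, z axes.
In Python, from rig import sensors, get_image, workorder gives the robot as it stands.
- The arm moves only by the tool arm_command, never from a script. Its argument "plan" is a list that holds one entry, the list of rows, each a list of 6 numbers: the shift along the tool's x, y, z in units of 25 mm (1.0 is 25 mm), then the turn, a rotation vector about the tool's x, y, z in units of 6 degrees (1.0 is 6 degrees). In form: [[[dx, dy, dz, ax, ay, az], ...]]. A call has 1 to 10 rows; each row is the pose to reach, as a shift and turn from the pose commanded when the call began, along the tool's axes at that moment; what a row does not reach only later rows make up. A row lasts 1/10 s, in which the tool goes at most 50 mm and 8.59 degrees, less where a joint would pass 70% of its speed; a pose out of reach is approached as far as the arm can. A call with a gripper value outside its range is refused whole. "jaw" is the closure, from 0 (fully open) to 1 (shut), set as the call begins (left out, the last holds). The fingers move at their own pace and stop on an object; "newtons" is the grip in N (left out, the last holds). Time passes only in rows, so rows that repeat a pose let the fingers close. It gives the time, the measured TCP pose, the force and the opening at its end, in the units of the state.
- sensors.observe(): the state, without advancing time (a new reading comes with each control period).
- get_image(name): name is "scene" or "top" or "wrist"; returns a dict with "img" (400x640x3 uint8, red, green, blue), "fx", "fy", "cx", "cy" (pixels), "T" (4x4, takes a point from camera to world coordinates). Camera axes: x right, y up, looking along -z (the intrinsics and any distortion apply to the point x, -y, -z); pixel columns grow to the right and rows downward; lengths in m; the calibration is good to about 2 mm. A picture is of the moment at which its call begins. There is no depth.
- workorder.close_job(): hands the job in, once; it reports no verdict.
The state is a dict: "time_s": time; "q": joint angles; "qvel": joint speeds; "joint_efforts": joint torques, N m; "position": TCP position; "tool_rot": TCP orientation; "ft_force": force on the tool from outside, world axes, zero at the start; "wrist_torque": the same for the moment, N m; "grip_width": finger opening in m.
Only numpy, scipy, OpenCV 4.12 (cv2) and the standard library are available. Lean on these libraries where they do the work, as an engineer would, in place of code of your own. Each camera call takes 0.05 s, during which the arm holds its last target. There are 200 camera calls.

## Working session

There is one attempt and no reset: what is moved stays moved. The work goes in short steps, Python scripts to look and compute and a tool call to move; the robot and the scene stay as the last step left them, time stands still between calls to the robot, and variables do not carry over. Pictures are saved under pics/ and viewed, about 8 in all and at most 12, crops included, and the job is handed in when it is done.

Besides the shell and the picture viewer there is one more tool, called as name(argument=value, ...), one argument or row to a line, values as JSON. arm_command: Moves the arm, as the interface text tells. Its arguments: {"type":"object","properties":{"plan":{"type":"array","items":{"type":"array","items":{"type":"array","items":{"type":"number"}}}},"jaw":{"type":"number"},"newtons":{"type":"number"}},"required":["plan"]}

```bash
mkdir -p pics
cat > h.py <<'E'
import numpy as np, cv2
from rig import sensors, get_image, workorder
def ray(g,u,v):
    d=np.array([(u-g['cx'])/g['fx'],-(v-g['cy'])/g['fy'],-1.]);T=np.array(g['T'])
    d=T[:3,:3]@d; return T[:3,3],d/np.linalg.norm(d)
def proj(g,p):
    T=np.array(g['T']);c=T[:3,:3].T@(np.array(p)-T[:3,3])
    return np.array([g['cx']+g['fx']*c[0]/-c[2],g['cy']-g['fy']*c[1]/-c[2]])
def tri(*rs):
    A=0;b=0
    for o,d in rs:
        P=np.eye(3)-np.outer(d,d);A=A+P;b=b+P@o
    x=np.linalg.solve(A,b); return x,[np.linalg.norm((np.eye(3)-np.outer(d,d))@(x-o)) for o,d in rs]
E
python3 - <<'E'
from h import *
import pickle
for n in ('scene','top'):
    g=get_image(n);pickle.dump(g,open(n+'.pkl','wb'))
    print({k:v for k,v in g.items() if k!='img'})
    cv2.imwrite(f'pics/{n}0.png',g['img'][...,::-1])
E
```

```text
{'fx': 389.39897413943015, 'fy': 389.39897413943015, 'cx': 327.87403147055176, 'cy': 199.92660929094984, 'T': array([[ 0.22733046, -0.8350368 ,  0.50103334,  1.04958319],
       [ 0.97370553,  0.20271867, -0.10393595, -0.10712842],
       [-0.01477847,  0.51148675,  0.85916407,  1.00323095],
       [ 0.        ,  0.        ,  0.        ,  1.        ]])}
{'fx': 442.4992766050896, 'fy': 442.4992766050896, 'cx': 318.61615680813907, 'cy': 197.36736553347092, 'T': array([[ 2.84548989e-02,  9.93835361e-01, -1.07152203e-01,
         4.19676135e-01],
       [-9.99594623e-01,  2.83931882e-02, -2.10177197e-03,
        -6.65108081e-03],
       [ 9.53577359e-04,  1.07168572e-01,  9.94240408e-01,
         1.37588548e+00],
       [ 0.00000000e+00,  0.00000000e+00,  0.00000000e+00,
         1.00000000e+00]])}
```

View pics/scene0.png

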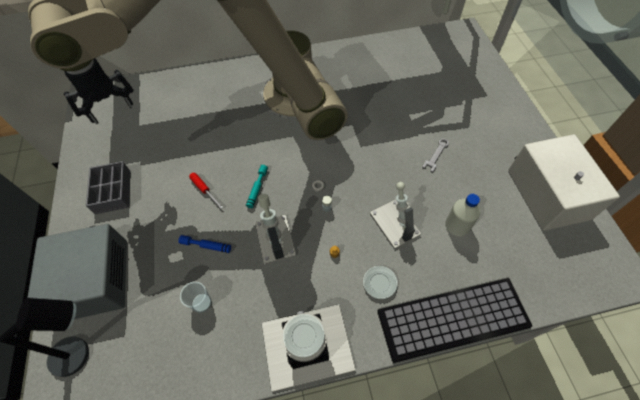

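View pics/top0.png

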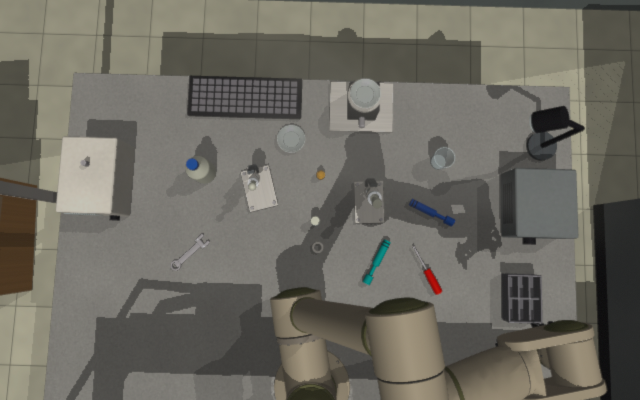

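The wide syringe's stand seems to be at scene (270,230) and top (370,202); the other stand is at scene (397,215) and top (258,187). I'll zoom in on both to check.

Run:
```python
from h import *
import pickle
s=pickle.load(open('scene.pkl','rb'))['img'];t=pickle.load(open('top.pkl','rb'))['img']
z=lambda i,u,v,w=70,h=70:cv2.resize(i[v:v+h,u:u+w,::-1],(400,400 if 0 else int(400*h/w)),interpolation=cv2.INTER_CUBIC)
a=np.hstack([z(s,235,195,80,75),z(t,335,165,80,75)])
b=np.hstack([z(s,365,170,80,40),z(t,215,155,80,40)])
cv2.imwrite('pics/c.png',np.vstack([a,b]))
```

```text
(no output)
```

View pics/c.png

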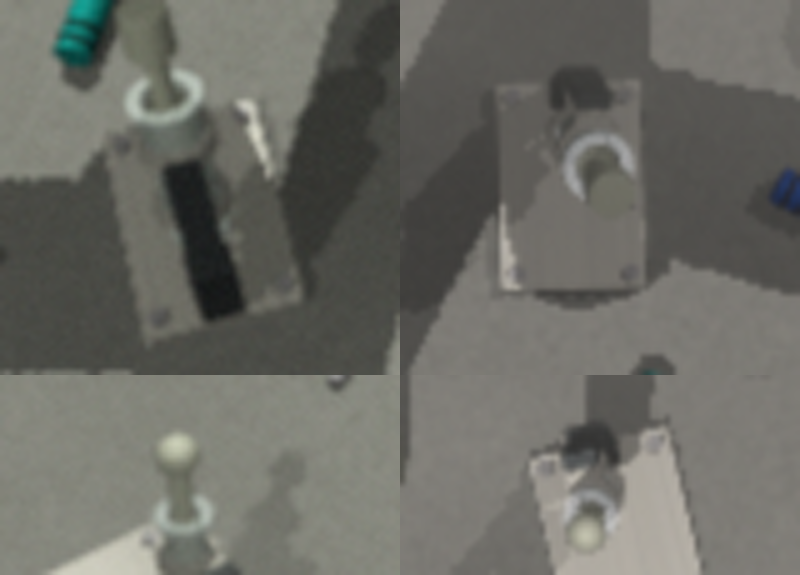

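The crops show the wide one with the drum knob. Its mouth ring is at scene ≈(267.6,214.3) and top ≈(374.7,198.4), with the knob top at top ≈(376.5,203.4). The ball knob is on the other stand. Next I'll triangulate.

Run:
```python
from h import *
import pickle
s=pickle.load(open('scene.pkl','rb'));t=pickle.load(open('top.pkl','rb'))
m,e=tri(ray(s,267.6,214.3),ray(t,374.7,198.4));print(m,e)
# base plate corners in top (z=.012) for yaw
C=[]
for u,v in [(354.6,182),(382.5,181.2),(383.5,222.5),(354.6,222.8)]:
    o,d=ray(t,u,v);C.append(o+d*(.012-o[2])/d[2])
C=np.array(C);print(C, [np.linalg.norm(C[i]-C[i-1]) for i in range(4)])
# lean dir estimate from knob-top ray
o,d=ray(t,376.5,203.4);zt=m[2]+.056*np.cos(.35);p=o+d*(zt-o[2])/d[2];print('knobtop',p,(p-m)/.056)
g=get_image('wrist');print(g['T'],g['fx'])
st=sensors.observe();print(st)
Tt=np.eye(4);Tt[:3,:3]=st['tool_rot'];Tt[:3,3]=st['position'];print(np.linalg.inv(Tt)@g['T'])
```

```text
[ 0.55398451 -0.16067319  0.14454841] [np.float64(0.00033992678547577443), np.float64(0.0003399267854757461)]
[[ 0.61794445 -0.11433458  0.012     ]
 [ 0.62294136 -0.20110276  0.012     ]
 [ 0.49450898 -0.20585263  0.012     ]
 [ 0.49104637 -0.1168403   0.012     ]] [np.float64(0.12692281638899433), np.float64(0.086911948332314), np.float64(0.12852018196081136), np.float64(0.08907965126962107)]
knobtop [ 0.53490638 -0.15943455  0.19715329] [-0.34068084  0.02211855  0.93937271]
[[ 3.92682119e-01  8.87465169e-01  2.41259874e-01  2.76675631e-01]
 [-9.19674097e-01  3.79087831e-01  1.02430324e-01 -4.80273757e-01]
 [-5.55337138e-04 -2.62103013e-01  9.65039741e-01  3.72583853e-01]
 [ 0.00000000e+00  0.00000000e+00  0.00000000e+00  1.00000000e+00]] 324.41392495103815
{'time_s': 0.15, 'q': array([-7.92591113e+01,  2.18338610e+01,  7.43682974e+01, -1.42866700e-03,
        8.38578451e+01, -1.23362978e+01]), 'qvel': array([ 0.06577351, -0.07958645, -0.21142493,  0.05850285,  0.0781681 ,
       -0.03960035]), 'joint_efforts': array([ 2.58185974e-03, -4.48624527e+01, -2.31345195e+01, -1.28127062e-04,
        3.82826969e-03,  6.23013364e-06]), 'position': array([ 0.21553982, -0.50582413,  0.25587546]), 'tool_rot': array([[-2.19532737e-04,  3.91973193e-01, -9.19976613e-01],
       [ 1.02429029e-03, -9.19976064e-01, -3.91973203e-01],
       [-9.99999451e-01, -1.02837407e-03, -1.99529473e-04]]), 'ft_force': array([-0.25209604,  0.12472067,  0.71796096]), 'wrist_torque': array([-0.02901477,  0.03071112, -0.03013128]), 'grip_width': 0.08546302935480977}
[[-4.72882998e-04  2.62296338e-01 -9.64987258e-01 -1.16695582e-01]
 [ 9.99999591e-01 -6.19634863e-04 -6.58465441e-04  3.37845699e-04]
 [-7.70652821e-04 -9.64987175e-01 -2.62295938e-01 -6.62818702e-02]
 [ 0.00000000e+00  0.00000000e+00  0.00000000e+00  1.00000000e+00]]
```

Mouth height came out at 0.1445 m against 0.145 expected, and the axis at about (-0.34, 0.01, 0.94), which matches the 0.35 rad lean. I'll go to a pre-grasp pose on the axis, 100 mm back, and take a closer look from there.

```bash
cat >> h.py <<'E'
from scipy.spatial.transform import Rotation as R
def goal(a,p):  # TCP target orientation along axis a; grasp point at p
    X=-a/np.linalg.norm(a);Y=np.cross([0,0,1.],X);Y/=np.linalg.norm(Y);Y=-Y if Y[1]>0 else Y
    return np.c_[X,Y,np.cross(X,Y)],p-.006*X
def delta(Rg,pg):
    s=sensors.observe();Rt=np.array(s['tool_rot'])
    return (Rt.T@(pg-s['position']))/.025,(R.from_matrix(Rt.T@Rg).as_rotvec(degrees=True))/6
E
python3 - <<'E'
from h import *
a=np.array([-.343,.008,.939]);m=np.array([.554,-.1607,.1447])
Rg,pg=goal(a,m+a*.142);print(Rg,pg,*delta(Rg,pg))
E
```

```text
[[ 0.34309711 -0.02331727 -0.93901048]
 [-0.00800226 -0.99972812  0.02190112]
 [-0.93926585  0.         -0.34319042]] [ 0.50323542 -0.15951599  0.2836736 ] [ -1.10026244  -8.23419317 -16.01689144] [4.02519638 3.29447155 0.72262159]
```

arm_command(
  plan=[
    [[-0.2,-0.8,-1.6,0.4,0.33,0.07],[-0.4,-1.65,-3.2,0.8,0.66,0.15],[-0.6,-2.5,-4.8,1.2,1.0,0.22],[-0.8,-3.3,-6.4,1.6,1.3,0.29],[-1.0,-4.1,-8.0,2.0,1.65,0.36],[-1.1,-4.9,-9.6,2.4,2.0,0.43],[-1.1,-5.8,-11.2,2.8,2.3,0.5],[-1.1,-6.6,-12.8,3.2,2.6,0.58],[-1.1,-7.4,-14.4,3.6,3.0,0.65],[-1.1,-8.23,-16.0,4.03,3.3,0.72]],
  ],
  jaw=0,
)

```text
time_s: 1.15
position: [0.5037, -0.1583, 0.2838]
tool_rot: [[0.345, -0.026, -0.938], [-0.009, -1.0, 0.024], [-0.938, -0.0, -0.345]]
ft_force: [0.9, -0.5, 0.1]
grip_width: 0.0857
```

arm_command(
  plan=[
    [[0,0,0,0,0,0],[0,0,0,0,0,0],[0,0,0,0,0,0]],
  ],
)

```text
time_s: 1.45
position: [0.5026, -0.1606, 0.2837]
tool_rot: [[0.343, -0.024, -0.939], [-0.009, -1.0, 0.023], [-0.939, 0.001, -0.343]]
ft_force: [-0.7, 0.2, 0.5]
grip_width: 0.0853
```

Run:
```python
from h import *
import pickle
a=np.array([-.343,.008,.939]);m=np.array([.554,-.1607,.1447])
print(delta(*goal(a,m+a*.142)),sensors.observe()['time_s'])
g=get_image('wrist');pickle.dump(g,open('wrist.pkl','wb'))
print(proj(g,m),proj(g,m+a*.056),np.array(g['T'])[:3,3],g['cx'],g['cy'])
cv2.imwrite('pics/w1.png',g['img'][...,::-1])
```

```text
(array([ 0.00878788, -0.04213541, -0.02301944]), array([-0.00577325, -0.00156206, -0.00898597])) 1.45
[316.9200829 192.4629997] [316.51920866 212.38546903] [ 0.52458347 -0.16138329  0.41613275] 318.95304593578675 199.78408741226656
```

View pics/w1.png

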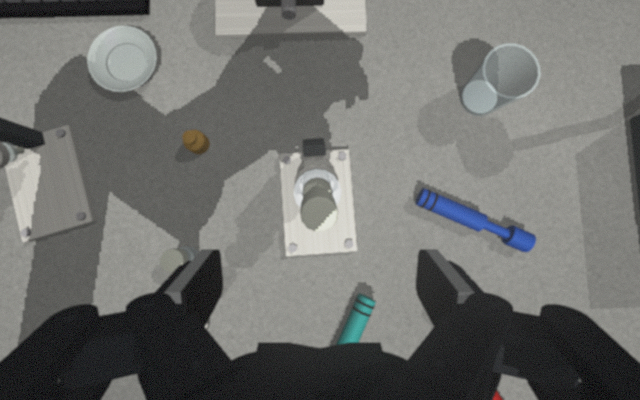

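The wrist view shows the mouth ring near (316,188) and the knob near (319,210), roughly as predicted. I'll magnify it to measure, and overlay the predicted rim and knob-top circles.

Run:
```python
from h import *
import pickle
g=pickle.load(open('wrist.pkl','rb'));s=pickle.load(open('scene.pkl','rb'))
K=10
def crop(g,u,v,w,h):
    return cv2.resize(g['img'][v:v+h,u:u+w,::-1],None,fx=K,fy=K,interpolation=cv2.INTER_CUBIC)
im=crop(g,286,160,60,60)
im2=crop(s,253,190,20,60)
a=np.array([-.343,.008,.939]);m=np.array([.554,-.1607,.1447])
Rg,_=goal(a,m)
def circ(im,g,off,c,r,col):
    t=np.linspace(0,2*np.pi,60)
    P=np.array([(proj(g,c+r*(np.cos(x)*Rg[:,1]+np.sin(x)*Rg[:,2]))-off+.5)*K for x in t]).astype(int)
    cv2.polylines(im,[P],True,col,1)
for i,G,off in((im,g,(286,160)),(im2,s,(253,190))):
    circ(i,G,np.array(off),m,.020,(0,0,255));circ(i,G,np.array(off),m+.056*a,.013,(0,255,0));circ(i,G,np.array(off),m+.028*a,.013,(255,0,0))
cv2.imwrite('pics/c2.png',np.hstack([im,im2])[:600,:800])
```

```text
(no output)
```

View pics/c2.png

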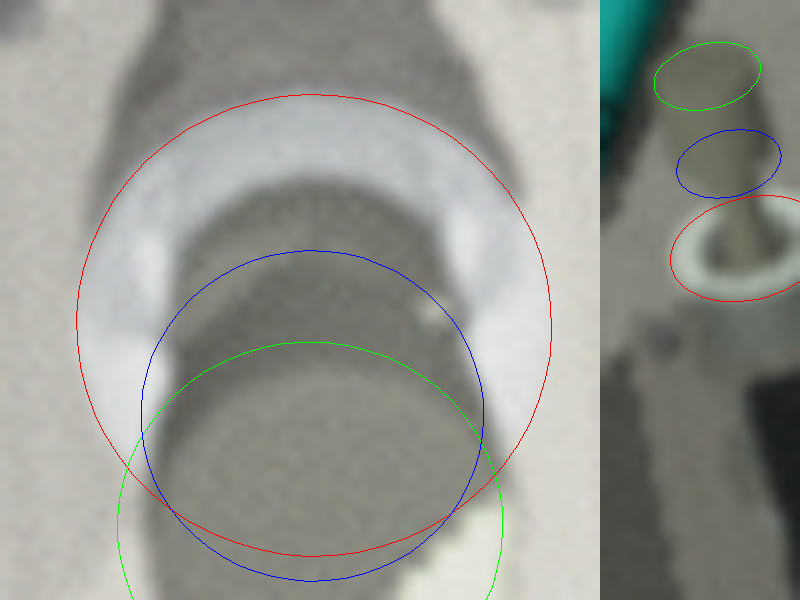

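The rims agree to about 0.3 px in both views. The knob top sits about 1 mm further right, so the axis y-slope is about -0.010, in line with the plate yaw of 1–2°. I'll use that and advance along the axis.

Run:
```python
from h import *
a=np.array([-.3427,-.010,.9394]);m=np.array([.554,-.1608,.1447])
Rg,pg=goal(a,m+a*.090);print(Rg,pg,*delta(Rg,pg))
Rg,pg=goal(a,m+a*.041);print(pg,*delta(Rg,pg))
```

```text
[[ 0.34269732  0.02916763 -0.93899297]
 [ 0.00999992 -0.99957453 -0.02739985]
 [-0.93939265 -0.         -0.34284319]] [ 0.52110082 -0.16176     0.23488236] [ 2.09115598  0.01648567 -0.0258536 ] [-0.48308408 -0.00699742 -0.18346783]
[ 0.53789312 -0.16127     0.18885176] [ 4.05080913 -0.02111683 -0.02346578] [-0.48308408 -0.00699742 -0.18346783]
```

arm_command(
  plan=[
    [[0.4,0,0,-0.1,0,-0.05],[0.9,0.01,0,-0.3,0,-0.12],[1.5,0.01,-0.01,-0.48,0,-0.18],[2.1,0.01,-0.02,-0.48,0,-0.18],[2.6,0,-0.02,-0.48,0,-0.18],[3.0,0,-0.02,-0.48,0,-0.18],[3.4,-0.01,-0.02,-0.48,0,-0.18],[3.75,-0.02,-0.02,-0.48,0,-0.18],[4.05,-0.02,-0.02,-0.48,0,-0.18],[4.05,-0.02,-0.02,-0.48,0,-0.18]],
  ],
)

```text
time_s: 2.5
position: [0.5382, -0.1601, 0.188]
tool_rot: [[0.343, 0.03, -0.939], [0.011, -1.0, -0.028], [-0.939, -0.001, -0.343]]
ft_force: [0.3, 0.2, 0.8]
grip_width: 0.0856
```

arm_command(
  plan=[
    [[0,0,0,0,0,0],[0,0,0,0,0,0]],
  ],
)

```text
time_s: 2.7
position: [0.5383, -0.1603, 0.1894]
tool_rot: [[0.344, 0.03, -0.938], [0.01, -1.0, -0.028], [-0.939, 0.001, -0.345]]
ft_force: [1.0, -0.1, -0.1]
grip_width: 0.0855
```

Run:
```python
from h import *
a=np.array([-.3427,-.010,.9394]);m=np.array([.554,-.1608,.1447])
print(delta(*goal(a,m+a*.041)))
g=get_image('wrist');s=get_image('scene')
c=s['img'][150:250,210:330];cv2.imwrite('pics/w2.png',np.hstack([g['img'][:,120:520],cv2.resize(c,(400,333))[:,:400] if 0 else cv2.copyMakeBorder(cv2.resize(c,(400,333)),0,67,0,0,0)])[...,::-1])
```

```text
(array([0.01459753, 0.0364612 , 0.02374161]), array([ 0.00962618, -0.01709431, -0.00321486]))
```

View pics/w2.png

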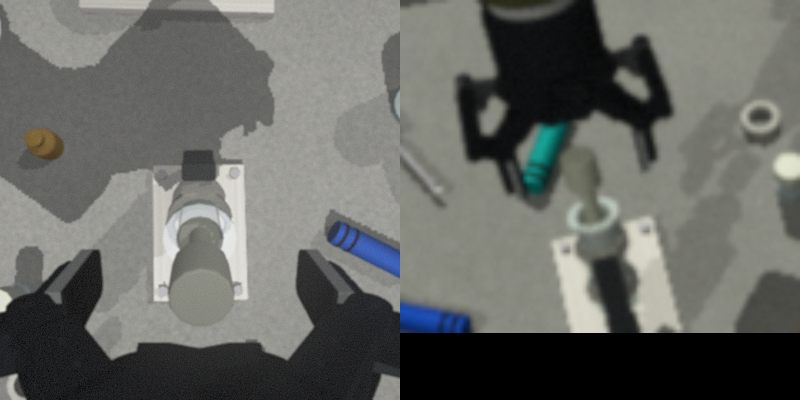

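In the wrist view the knob top is centred at about (321,297) and the finger midpoint is at about column 319.5. That is a 0.6 mm offset towards +tool y, and the pose readout says 0.9 mm. I'll shift across and close gently.

arm_command(
  plan=[
    [[0.01,0.03,0.02,0,0,0],[0.01,0.03,0.02,0,0,0],[0.01,0.03,0.02,0,0,0]],
  ],
)

```text
time_s: 3.1
position: [0.5378, -0.1611, 0.1886]
tool_rot: [[0.344, 0.03, -0.939], [0.01, -1.0, -0.028], [-0.939, 0.0, -0.344]]
ft_force: [-0.2, 0.6, -0.1]
grip_width: 0.0857
```

arm_command(
  plan=[
    [[0,0,0,0,0,0],[0,0,0,0,0,0],[0,0,0,0,0,0],[0,0,0,0,0,0],[0,0,0,0,0,0],[0,0,0,0,0,0],[0,0,0,0,0,0],[0,0,0,0,0,0],[0,0,0,0,0,0],[0,0,0,0,0,0]],
  ],
  jaw=1,
  newtons=35,
)

```text
time_s: 4.1
position: [0.5379, -0.161, 0.1886]
tool_rot: [[0.344, 0.03, -0.939], [0.01, -1.0, -0.028], [-0.939, 0.0, -0.344]]
ft_force: [-1.1, 1.1, 2.7]
grip_width: 0.0248
```

Run:
```python
from h import *
a=np.array([-.3427,-.010,.9394]);m=np.array([.554,-.1608,.1447])
print(delta(*goal(a,m+a*.041)));s=sensors.observe()
print(s['time_s'],s['position'],s['ft_force'],s['wrist_torque'],s['grip_width'])
Rt=np.array(s['tool_rot']);print('F tool',Rt.T@s['ft_force'])
g=get_image('wrist');cv2.imwrite('pics/w3.png',g['img'][100:,120:520,::-1])
```

```text
(array([-0.00884793,  0.01217165, -0.00453276]), array([ 0.00729269, -0.01147647,  0.0021643 ]))
4.1 [ 0.53785369 -0.16096677  0.18860506] [-1.13473044  1.06116964  2.74802249] [0.37110675 0.24585155 0.17250998] 0.024813864215291494
F tool [-2.95959228 -1.09455667  0.08989465]
```

View pics/w3.png

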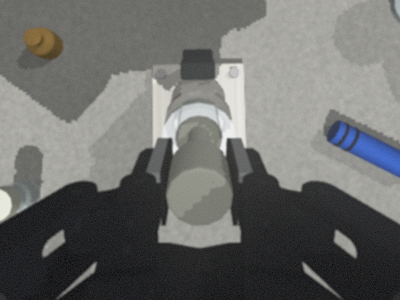

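The knob is held with the grip at 24.8 mm, sits centred between the pads, and lateral force is about 1 N. Now I'll draw 45 mm along −tool x, starting with the first half so I can check forces.

arm_command(
  plan=[
    [[-0.08,0,0,0,0,0],[-0.16,0,0,0,0,0],[-0.24,0,0,0,0,0],[-0.32,0,0,0,0,0],[-0.4,0,0,0,0,0],[-0.5,0,0,0,0,0],[-0.6,0,0,0,0,0],[-0.7,0,0,0,0,0],[-0.8,0,0,0,0,0],[-0.8,0,0,0,0,0]],
  ],
)

```text
time_s: 5.15
position: [0.5309, -0.1613, 0.2076]
tool_rot: [[0.344, 0.03, -0.939], [0.01, -1.0, -0.028], [-0.939, 0.0, -0.344]]
ft_force: [-0.4, 0.7, -2.5]
grip_width: 0.0253
```

Run:
```python
from h import *
s=sensors.observe();Rt=np.array(s['tool_rot'])
d=s['position']-np.array([.53785,-.16097,.18861]);a=np.array([-.3427,-.010,.9394]);print(d@a,d-d@a*a,Rt.T@s['ft_force'],s['wrist_torque'],s['grip_width'])
```

```text
0.020253811124198617 [-9.00096152e-06 -1.02973804e-04 -4.71720215e-06] [ 2.17513509 -0.71901883  1.24166974] [-0.03294737  0.29529662  0.0013334 ] 0.025272092547400257
```

Drawn 20 mm straight, with lateral forces around 1 N. On with the remaining 25 mm.

arm_command(
  plan=[
    [[-0.1,0,0,0,0,0],[-0.2,0,0,0,0,0],[-0.32,0,0,0,0,0],[-0.44,0,0,0,0,0],[-0.56,0,0,0,0,0],[-0.68,0,0,0,0,0],[-0.8,0,0,0,0,0],[-0.9,0,0,0,0,0],[-0.97,0,0,0,0,0],[-1.0,0,0,0,0,0]],
  ],
)

```text
time_s: 6.15
position: [0.5224, -0.1615, 0.231]
tool_rot: [[0.344, 0.03, -0.939], [0.01, -1.0, -0.028], [-0.939, 0.0, -0.344]]
ft_force: [0.1, -0.5, -1.5]
grip_width: 0.0247
```

arm_command(
  plan=[
    [[0,0,0,0,0,0],[0,0,0,0,0,0],[0,0,0,0,0,0],[0,0,0,0,0,0],[0,0,0,0,0,0]],
  ],
)

```text
time_s: 6.65
position: [0.5224, -0.1615, 0.2307]
tool_rot: [[0.344, 0.03, -0.939], [0.01, -1.0, -0.028], [-0.939, 0.0, -0.344]]
ft_force: [-0.2, -0.2, -1.3]
grip_width: 0.0248
```

Run:
```python
from h import *
s=sensors.observe();Rt=np.array(s['tool_rot'])
d=s['position']-np.array([.53785,-.16097,.18861]);a=np.array([-.3427,-.010,.9394]);m=np.array([.554,-.1608,.1447])
print(d@a,d-d@a*a,Rt.T@s['ft_force'],s['wrist_torque'],s['grip_width'])
g=get_image('wrist');sc=get_image('scene')
def mark(g):
    im=g['img'].copy()
    for h,c in((0,(255,0,0)),(.073,(0,0,255)),(.101,(0,255,0)),(.039,(255,255,0))):
        p=proj(g,m+a*h).astype(int);im[p[1],p[0]]=c
    return im
w=cv2.resize(mark(g)[120:270,250:390],(400,429),interpolation=0);c=cv2.resize(mark(sc)[160:250,225:309],(400,429),interpolation=0)
cv2.imwrite('pics/w4.png',np.hstack([w,c])[...,::-1])
```

```text
0.044865117629760656 [-9.16863177e-05 -7.64035800e-05 -3.50085970e-05] [1.1442272  0.1646212  0.63688123] [-0.02542677  0.35219488 -0.01042607] 0.024830480919713252
```

View pics/w4.png

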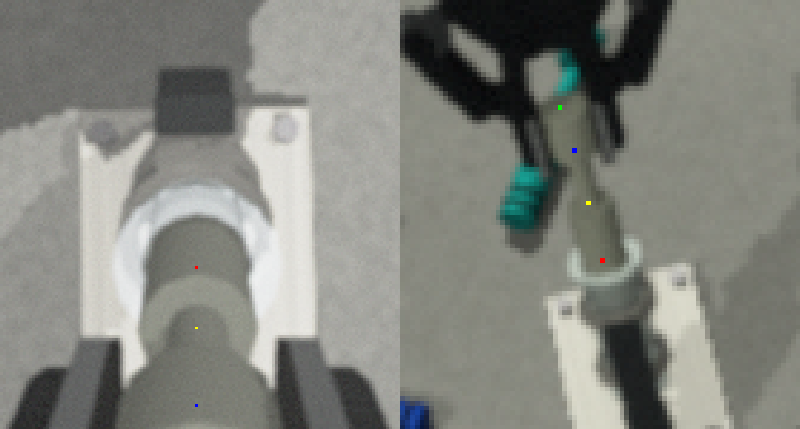

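The plunger is out: its shoulder sits at the mark predicted for a 45 mm draw in both views, and the knob ends match too. The load is about 1.3 N, i.e. just the plunger's weight, so I'll hand the job in.

```bash
python3 -c "
from rig import workorder
print(workorder.close_job())"
```

```text
the job is handed in; nothing more can be done
None
```

I gripped the wide syringe's plunger by its drum knob at 35 N, drew it straight along the barrel axis, and handed the job in while still holding it.

- **Draw:** The last checks showed 44.9 mm of travel with about 0.1 mm of sideways drift. In the last wrist and scene views, the plunger's shoulder and knob sit where a 45 mm draw puts them.
- **Forces:** The tool carried about 1.3 N, roughly the plunger's weight. Sideways force stayed around 1 N in the readings I took, and was under 1 N at the end.
- **Grip and time:** The grip held steady at 24.8 mm, slightly under the knob's 26 mm. The robot's clock was at about 6.7 s.

No check failed. The only disagreement was in the first axis estimate, where the knob top was about 1 mm off to the side; I corrected that before the grasp. The arm's path kept clear of the thin syringe and the other items, though I did not check them again afterwards.

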